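# Hold the test box lid at its balance point

## Task

The lid stay of the small test box has come off, and a colleague needs the lid held still to fit a new one. Draw the slide bolt fully back to free the lid, then raise the lid by its bar to the balance point, where it stands plumb above its hinge and falls neither shut nor open, and finish with the gripper still holding it there. Raise it calmly without letting it drop or tip far over the back, and leave the other things on the bench where they are.

Things in the scene. Friction and masses are not known exactly. Their poses are not given: they have to be found in the camera images.
- test_box: small grey metal test box fixed to the bench, open on top under a hinged lid. Origin on the bench under the box; x points from its front to its back (hinge side), y to the side with the bolt, z up. Front face at x = -0.036, back face at 0.085, sides at y = +-0.11. Front wall 96 mm high, back wall 119 mm. A 36 mm wide (x) bolt bracket on the +y side reaches to y = 0.22, its top at z = 0.122.
- lid_hinge (a point): middle of the hinge axis, which runs along the box's y at box-frame x = 0.075, z = 0.125; fixed on the box.
- lid_edge (a point): middle of the front edge of the lid's aluminium panel (220 mm wide, 6 mm thick), 115 mm from the hinge axis. Two flat side arms, 140 mm apart, reach on from here to the bar, with an open gap of 52 mm between this edge and the bar. The box front is under this edge; nothing is below the gap or the bar.
- lid_handle (a point): middle of the lid's bar: round steel, 10 mm in diameter, along the box's y, 172 mm from the hinge axis in the plane of the lid, 130 mm clear between its side arms. Lid shut: 0.091 m above the bench, in front of the box; at balance: 0.297 m, straight above the hinge. The bar can turn between gripper pads, so a gripper can stay pointing down through the swing.
- lid (a joint): lid angle, rad: 0 shut (lid then slopes 0.2 rad down from hinge to bar), growing as the bar swings up and back. The lid's mass (0.25 to 0.5 kg) lies in its plane, so it balances with that plane plumb, bar straight above the hinge: 1.771. Below that it falls shut, above it falls back to a stop at 2.4. The hinge is nearly frictionless.
- bolt_knob (a point): middle of the slide bolt's upright black round knob, 14 mm in diameter, 34 mm high (17 mm above and below this point), on a thinner stem; in the box's frame at x = -0.01, y = 0.145 + bolt value, z = 0.150, clear on all sides.
- bolt (a joint): slide bolt travel in m along the box's +y, away from the lid: 0 fully shot, 0.045 fully drawn against its stop. Shot, the end of its 8 mm rod lies over the lid and stops it lifting; it clears the lid from 0.025. It slides with about 2 N of friction and stays where it is left.
- screw_tin: bystander, to be left alone: open round tin of screws, 70 mm across, 23 mm high; origin at the centre of its underside.
- transformer_b: bystander, to be left alone: small transformer, 68x62x40 mm; origin at the centre of its underside.
- side_cutters: bystander, to be left alone: pair of side cutters, 162 mm long, lying flat; origin at the centre of its underside.
- heat_sink_small: bystander, to be left alone: small finned heat sink, 50x45x30 mm; origin at the centre of its underside.
- case_fan: bystander, to be left alone: square case fan, 80x80x25 mm; origin at the centre of its underside.
- motor_a: bystander, to be left alone: small cylindrical electric motor, 42x74x42 mm; origin at the centre of its underside.
- screwdriver: bystander, to be left alone: screwdriver, 227 mm long; origin at the centre of its underside.

How it is judged (in metres and radians):
On the way, in this order (a step that is already met when the one before it is completed fails the run):
1. the bolt is drawn fully back (value of joint bolt above 0.036 m), for 0.2 s.
2. the lid is held at its balance point (value of joint lid between 1.7108 and 1.8308 rad and contact force between the fingers and lid above 2 N), for 0.3 s.
At the end, for the whole second after the job is handed in: The program has ended with the fingers gripping the lid (over 2 N), the lid at rest within 0.06 rad (3.4 degrees) of its balance point (plumb above the hinge), and the bolt drawn back at least 36 of its 45 mm (all of step 2 and velocity of joint lid between -0.05 and 0.05 rad/s and value of joint bolt above 0.036 m); the arm keeps its last pose, push and grip.
It fails at once if the lid tips far over the back (more than 0.3 rad past balance) (value of joint lid above 2.0708 rad).
It fails at once if the lid drops back (falls faster than 3 rad/s) (velocity of joint lid below -3 rad/s).
It fails at once if the lid is flung up (faster than 4 rad/s) (velocity of joint lid above 4 rad/s).
It fails at once if a bystander is moved more than 30 mm (distance of any of screw_tin, transformer_b, side_cutters, heat_sink_small, case_fan, motor_a, screwdriver from where it was at the start of the episode above 0.03 m).
It also fails if it takes over 58 s, if anything falls off the work surface, if the arm or the gripper's body presses on something with over 40 N, if the wrist force passes 120 N, or if a joint passes its speed limit or range.

## Robot

A 6-joint arm with a two-finger parallel gripper is mounted at the origin on a cart in front of the work surface, level with it; the furniture and walls round the work are solid. World frame = base frame: x ahead of the robot, y to its left, z up, the work surface at z = 0. Lengths are in m, angles in degrees, forces in N, time in s.
With the tool pointing down it reaches from about 0.4 to 0.825 m from the base axis. Payload 7 kg.
Tool frame: the origin (TCP) lies at the very end of the fingers, on their centre line; the grasp point (between the pads) lies 19 mm behind it (grasp_offset is the x of the grasp point in the tool frame, in m); x points along the fingers, y is the direction in which the jaws open and shut, and the axes are right-handed (so a half turn about x gives the same grasp; the last joint's range is limited). The gripper opens to 88 mm and grips with 3 to 60 N. Pads are 19 mm wide; open, the fingers measure 130 mm over their backs; the gripper's body (78 mm by 193 mm) begins 47 mm behind the grasp point.
Start: joints at [86.465, 20.546, 0.682, 0, -70.136, -16.507], TCP at [0.231, 0.634, 0.227] pointing down, gripper open.
Joint ranges: [-176.03, 176.03], [-82.01, 121.73], [-58.28, 71.71], [-173.87, 95.51], [-174.79, -0.11], [-173.66, 173.66]. Speed limits (degrees/s): [136.94, 136.94, 172.46, 180, 180, 180].

## Interface

Orientations are given as [roll, pitch, yaw] about the fixed x, y, z axes, in that order (R = Rz(yaw) Ry(pitch) Rx(roll)).
In Python, from plant import get_obs, snapshot, close_job, grasp_offset gives the robot as it stands.
- The arm moves only by the tool carry_out, never from a script. Its argument "series" is a list that holds one entry, the list of rows, each a list of 6 numbers: the shift along the tool's x, y, z in mm, then the turn, a rotation vector about the tool's x, y, z in degrees. A call has 1 to 10 rows; each row is the pose to reach, as a shift and turn from the pose commanded when the call began, along the tool's axes at that moment; what a row does not reach only later rows make up. A row lasts 1/8 s, in which the tool goes at most 62.5 mm and 10.7 degrees, less where a joint would pass 70% of its speed; a pose out of reach is approached as far as the arm can. A call with a gripper value outside its range is refused whole. "hand" is the gripper's target within -1 to 1 (shut at 1, half-way at 0, fully open at -1), set as the call begins (left out, the last holds). The fingers move at their own pace and stop on an object; the grip force is fixed at half the most. Time passes only in rows, so rows that repeat a pose let the fingers close. It gives the time, the measured TCP pose, the force and the opening at its end, in the units of the state.
- get_obs(): the state, without advancing time (a new reading comes with each control period).
- snapshot(name): name is "side" or "top" or "wrist"; returns a dict with "color" (400x640x3 uint8, red, green, blue), "fx", "fy", "cx", "cy" (pixels), "eye" and "attitude" of the camera in the world. Camera axes: x right, y down, z forward; pixel columns grow to the right and rows downward; lengths in m; the calibration is good to about 2 mm. A picture is of the moment at which its call begins. There is no depth.
- close_job(): hands the job in, once; it reports no verdict.
The state is a dict: "clock": time; "joint_pos": joint angles; "qvel": joint speeds; "tau": joint torques, N m; "tool_pos": TCP position; "orientation": TCP orientation; "force": force on the tool from outside, world axes, zero at the start; "moment": the same for the moment, N m; "opening": finger opening in m.
Only numpy, scipy, OpenCV 4.12 (cv2) and the standard library are available. Lean on these libraries where they do the work, as an engineer would, in place of code of your own. Each camera call takes 0.05 s, during which the arm holds its last target.

## Working session

There is one attempt and no reset: what is moved stays moved. The work goes in short steps, Python scripts to look and compute and a tool call to move; the robot and the scene stay as the last step left them, time stands still between calls to the robot, and variables do not carry over. Pictures are saved under pics/ and viewed, and the job is handed in when it is done.

Besides the shell and the picture viewer there is one more tool, called after "Emit:" by a JSON object that holds its "fn" and its "kwargs", one argument or row to a line. carry_out: Moves the arm, as the interface text tells. Its arguments: {"type":"object","properties":{"series":{"type":"array","items":{"type":"array","items":{"type":"array","items":{"type":"number"}}}},"hand":{"type":"number"}},"required":["series"]}

```bash
ls; mkdir -p pics; python3 - <<'E'
from plant import *
import cv2
print(get_obs(),grasp_offset)
for n in ["side","top","wrist"]:
    s=snapshot(n); cv2.imwrite(f"pics/{n}0.png",s["color"][:,:,::-1]); print(n,s["fx"],s["fy"],s["cx"],s["cy"],s["eye"],s["attitude"])
E
```

```text
pics
{'clock': 0.0, 'joint_pos': array([ 8.64659529e+01,  2.05890013e+01,  6.31682961e-01, -1.88096584e-02,
       -7.01369382e+01, -1.65086022e+01]), 'qvel': array([-0.08254268,  0.02013587, -0.04279704,  0.03399803,  0.06949593,
        0.06313764]), 'tau': array([ 2.01142997e-03, -5.82726932e+01,  2.93052131e+01,  6.99669465e+00,
        7.07954750e-03, -1.52750772e-04]), 'tool_pos': array([0.23118092, 0.6336305 , 0.22563841]), 'orientation': array([  95.88494523,   89.9040987 , -104.1641096 ]), 'force': array([-0.1930771 , -0.03580578,  0.40928927]), 'moment': array([-0.0533008 , -0.02275478,  0.01448786]), 'opening': 0.08780119679193404} -0.0188
side 518.4360467003252 518.4360467003252 311.740533478088 198.86461787221114 [ 0.40615022 -1.5095957   0.96857701] [-119.79313964    1.44217998   -4.96795282]
top 364.3978700053498 364.3978700053498 324.38036717094684 198.51829440350517 [0.3495066  0.00339627 1.33111217] [-171.83409362    1.16595376  -91.42752208]
wrist 320.5943338276866 320.5943338276866 320.3637199804081 198.893008662178 [0.29820582 0.60849011 0.38435026] [ 1.64327833e+02 -1.05675097e-01 -1.10071253e+02]
```

View pics/side0.png

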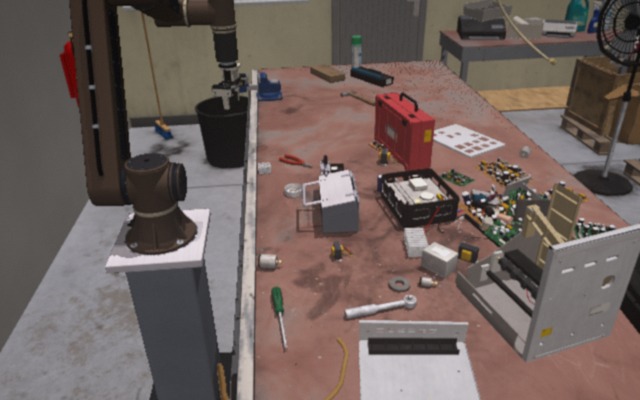

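View pics/top0.png

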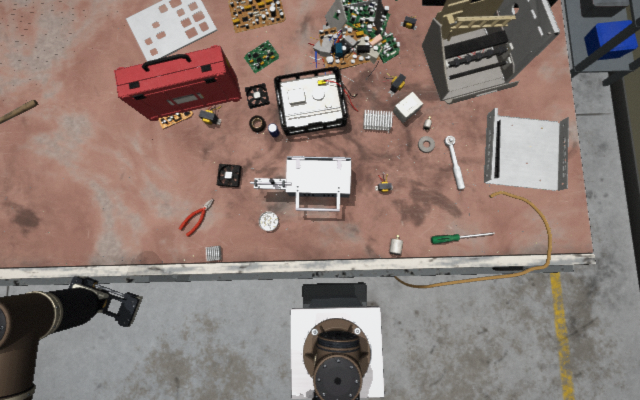

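View pics/wrist0.png

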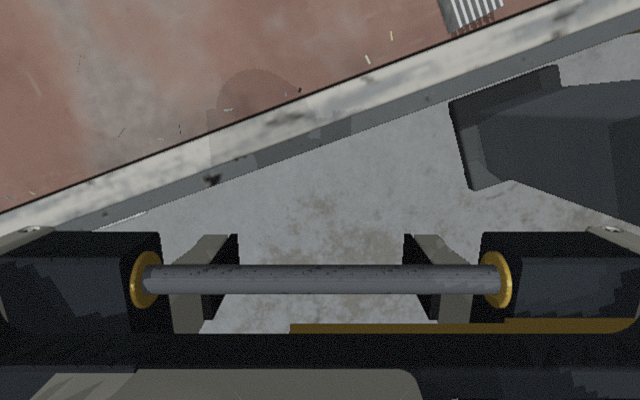

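```bash
cat > h.py <<'E'
import numpy as np, cv2
from scipy.spatial.transform import Rotation as R
from plant import *
def rot(a): return R.from_euler('xyz',a,degrees=True).as_matrix()
def ray(s,u,v):
    d=rot(s["attitude"])@np.array([(u-s["cx"])/s["fx"],(v-s["cy"])/s["fy"],1]); return np.array(s["eye"]),d
def onz(s,u,v,z):
    e,d=ray(s,u,v); return e+d*(z-e[2])/d[2]
def proj(s,p):
    c=rot(s["attitude"]).T@(np.array(p)-s["eye"]); return s["fx"]*c[0]/c[2]+s["cx"],s["fy"]*c[1]/c[2]+s["cy"]
def tri(a,b):
    (e1,d1),(e2,d2)=a,b
    A=np.c_[d1,-d2]; t=np.linalg.lstsq(A,e2-e1,rcond=None)[0]
    p,q=e1+t[0]*d1,e2+t[1]*d2; return (p+q)/2,np.linalg.norm(p-q)
def crop(s,name,x0,y0,x1,y1,k):
    c=s["color"][y0:y1,x0:x1,::-1]; cv2.imwrite("pics/"+name,cv2.resize(c,None,fx=k,fy=k,interpolation=cv2.INTER_CUBIC))
def box(o,yaw,p):
    c,s=np.cos(yaw),np.sin(yaw); return np.array([o[0]+c*p[0]-s*p[1],o[1]+s*p[0]+c*p[1],p[2]])
E
python3 - <<'E'
from h import *
crop(snapshot("top"),"top1.png",240,140,370,225,6)
crop(snapshot("side"),"side1.png",280,140,380,240,6)
E
```

```text
(no output)
```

View pics/top1.png

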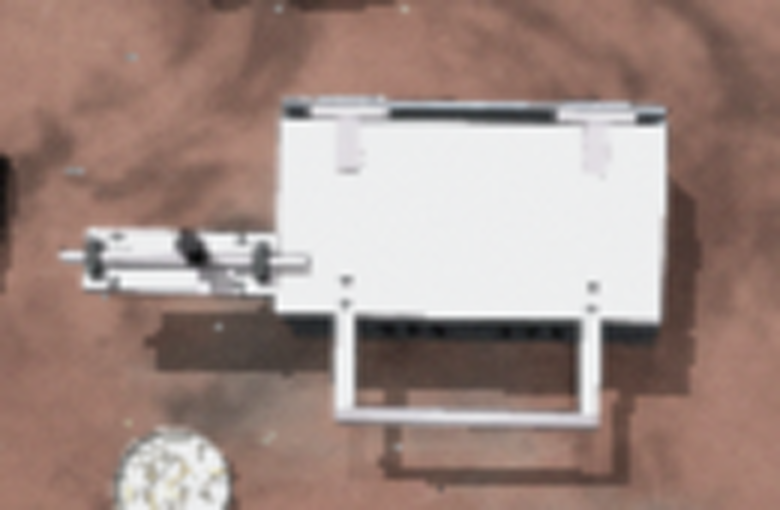

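View pics/side1.png

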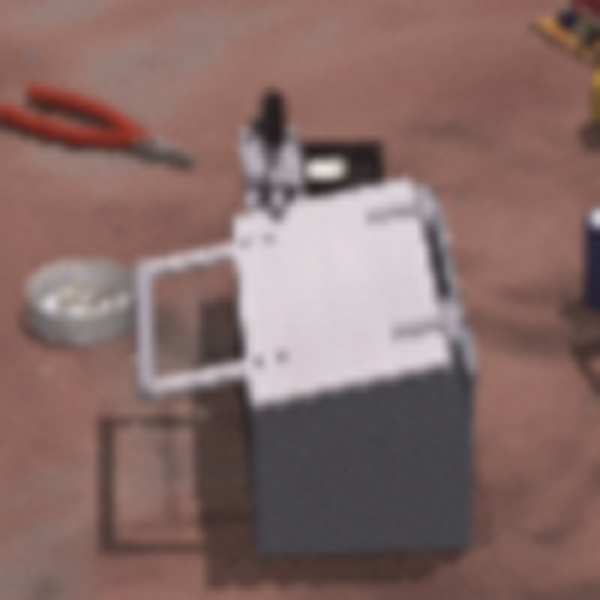

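```bash
python3 - <<'E'
from h import *
t=snapshot("top"); s=snapshot("side")
T=lambda x,y:(240+(x+.5)/6-.5,140+(y+.5)/6-.5)
S=lambda x,y:(280+(x+.5)/6-.5,140+(y+.5)/6-.5)
L=onz(t,*T(337,414),.091);Rr=onz(t,*T(599,421),.091)
m=(L+Rr)/2; d=L-Rr; yaw=np.arctan2(-d[0],d[1]); print(L,Rr,np.linalg.norm(d),m,np.degrees(yaw))
# panel front corners z: 115mm from hinge
z=.125-.115*np.sin(.2)+.003
a=onz(t,*T(276,312),z);b=onz(t,*T(661,322),z);d=a-b;print(a,b,np.linalg.norm(d),np.degrees(np.arctan2(-d[0],d[1])))
print("side bar",onz(s,*S(142,265),.091),onz(s,*S(152,392),.091))
yaw=np.arctan2(-d[0],d[1])
hb=np.array([.075-.172*np.cos(.2),0])
o=m[:2]-np.array([np.cos(yaw)*hb[0],np.sin(yaw)*hb[0]])
print("origin",o,yaw)
e=.075-.115*np.cos(.2); mm=(a+b)/2; print("origin2",mm[:2]-e*np.array([np.cos(yaw),np.sin(yaw)]))
k=box(o,yaw,[-.01,.145,.167]); print("knob top",k,"proj top",proj(t,k),"seen",T(186,236),"side",proj(s,k),"seen",S(272,95))
print(tri(ray(t,*T(186,236)),ray(s,*S(272,95))))
E
```

```text
[0.49592796 0.12326765 0.091     ] [ 0.48783288 -0.02626517  0.091     ] 0.14975178217338633 [0.49188042 0.04850124 0.091     ] -3.0987285988902613
[0.55364572 0.15587972 0.10515303] [ 0.54172559 -0.06277913  0.10515303] 0.2189835263727437 -3.1203767757044596
side bar [0.49609085 0.13269824 0.091     ] [ 0.49075121 -0.01777421  0.091     ]
origin [0.58531314 0.04340778] -0.05446084863880742
origin2 [0.5853374  0.04449772]
knob top [0.58322089 0.18873714 0.167     ] proj top (np.float64(273.0594716754781), np.float64(179.86567255427184)) seen (270.5833333333333, 178.91666666666666) side (np.float64(325.3943485625292), np.float64(156.51277175544368)) seen (324.9166666666667, 155.41666666666666)
(array([0.58431535, 0.19657585, 0.16819228]), np.float64(0.004016433904335245))
```

```bash
cat >> h.py <<'E'
def go(p,Rt,o=None):
    "shift mm & rotvec deg in tool frame from current pose to target"
    o=o or get_obs(); Rc=rot(o["orientation"])
    sh=Rc.T@(np.array(p)-o["tool_pos"])*1000; rv=np.degrees(R.from_matrix(Rc.T@Rt).as_rotvec())
    return np.round(sh,1),np.round(rv,2)
def down(yaw,sgn=1):
    "tool x down, tool y along sgn*box x"
    x=np.array([0,0,-1.]);y=sgn*np.array([np.cos(yaw),np.sin(yaw),0]);return np.c_[x,y,np.cross(x,y)]
E
python3 - <<'E'
from h import *
o=get_obs();print(rot(o["orientation"]).round(3))
for s in (1,-1): print(go([.584,.19,.235],down(-.0542,s)))
E
```

```text
[[-0.    -0.343 -0.939]
 [-0.    -0.939  0.343]
 [-1.     0.    -0.   ]]
(array([  -8.5,  296.2, -483.5]), array([-1.0694e+02,  2.0000e-02, -2.0000e-02]))
(array([  -8.5,  296.2, -483.5]), array([ 7.306e+01, -2.000e-02, -2.000e-02]))
```

Emit:
{"fn": "carry_out", "kwargs": {
  "series": [
    [[-3, 25, -40, 6, 0, 0], [-6, 55, -90, 13, 0, 0], [-8, 85, -140, 21, 0, 0], [-8, 115, -190, 29, 0, 0], [-8, 147, -240, 37, 0, 0], [-8, 179, -292, 45, 0, 0], [-8, 211, -344, 52, 0, 0], [-8, 243, -396, 60, 0, 0], [-8, 272, -444, 67, 0, 0], [-8, 296, -484, 73, 0, 0]]
  ]
}}

```text
clock: 1.6
tool_pos: [0.5857, 0.1882, 0.2347]
orientation: [-62.4, 90.0, 24.3]
force: [-0.5, 0.3, -0.1]
opening: 0.0873
```

Emit:
{"fn": "carry_out", "kwargs": {
  "series": [
    [[0, 0, 0, 0, 0, 0], [0, 0, 0, 0, 0, 0], [0, 0, 0, 0, 0, 0]]
  ]
}}

```text
clock: 1.98
tool_pos: [0.5841, 0.191, 0.2347]
orientation: [-24.5, 90.0, 62.6]
force: [0.0, -0.2, 0.2]
opening: 0.0876
```

```bash
python3 - <<'E'
from h import *
o=get_obs();print(o["tool_pos"],o["orientation"],o["joint_pos"].round(1),rot(o["orientation"]).round(3))
w=snapshot("wrist"); cv2.imwrite("pics/w1.png",w["color"][:,:,::-1])
w2=dict(w); 
for p in ([-.01,.145,.167],[-.01,.145,.133],[.075-.172*np.cos(.2),.065,.091],[.075,.11,.125]): print(proj(w,box([.5853,.0445],-.0542,p)))
t=snapshot("top"); crop(t,"t2.png",230,130,370,235,5)
E
```

```text
[0.58407246 0.19100724 0.23469036] [-24.46041552  89.98675243  62.59495573] [ 36.3  14.6  -6.7  -0.  -68.7 -39.2] [[ 0.    -0.999  0.051]
 [ 0.     0.051  0.999]
 [-1.    -0.     0.   ]]
(np.float64(319.67904813879363), np.float64(210.16252863799716))
(np.float64(319.7324967058286), np.float64(197.91453444012882))
(np.float64(412.6326446879456), np.float64(100.17540767957311))
(np.float64(218.23094541884876), np.float64(154.83725272734975))
```

View pics/w1.png

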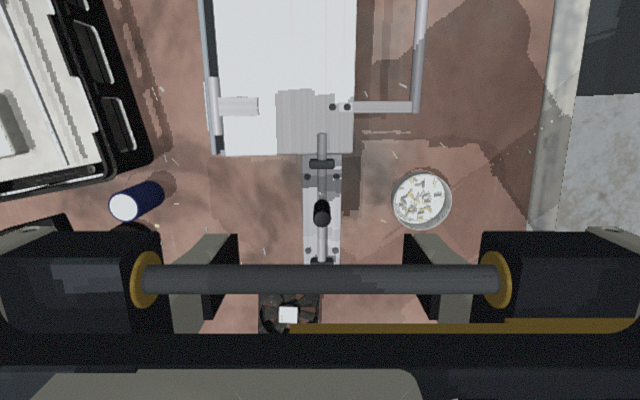

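```bash
python3 - <<'E'
from h import *
w=snapshot("wrist"); crop(w,"w2.png",270,120,440,270,4); print(w["eye"])
E
```

```text
[0.57909629 0.11803196 0.39338463]
```

View pics/w2.png

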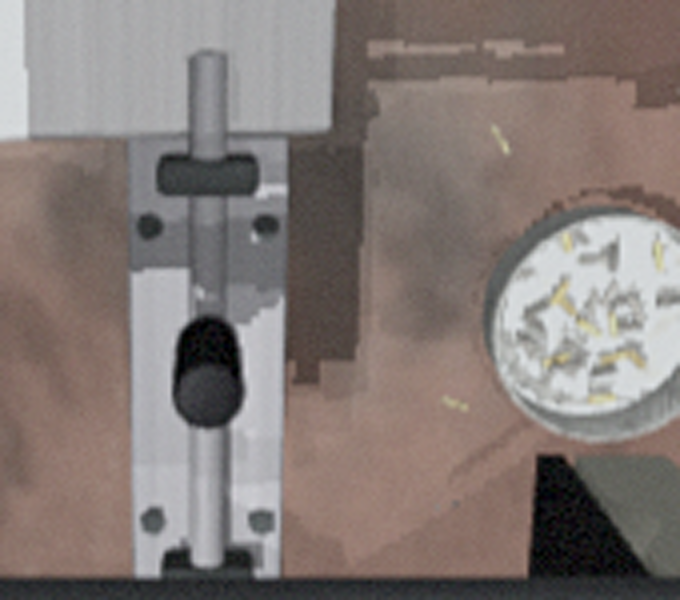

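```bash
python3 - <<'E'
from h import *
w=snapshot("wrist"); W=lambda x,y:(270+(x+.5)/4-.5,120+(y+.5)/4-.5)
k=onz(w,*W(208,395),.167); print(k)
yaw=-.0542
print(onz(w,*W(31,136),.105),onz(w,*W(331,133),.105))
b=[onz(w,u,v,.091) for u,v in ((420,20),(416,106))]; print(b, onz(w,418,106,.091))
print(go([k[0],k[1],.136],down(yaw,-1)))
E
```

```text
[0.58212243 0.19641075 0.167     ]
[0.61953059 0.15444106 0.105     ] [0.5522108  0.15726214 0.105     ]
[array([0.490886  , 0.04974168, 0.091     ]), array([0.4922708, 0.119752 , 0.091    ])] [0.49046066 0.11984581 0.091     ]
(array([98.8,  2.4,  5.3]), array([0.15, 0.01, 0.01]))
```

Emit:
{"fn": "carry_out", "kwargs": {
  "series": [
    [[15, 2, 4, 0, 0, 0], [40, 2, 5, 0, 0, 0], [65, 2, 5, 0, 0, 0], [85, 2, 5, 0, 0, 0], [97, 2, 5, 0, 0, 0], [97, 2, 5, 0, 0, 0], [97, 2, 5, 0, 0, 0]]
  ]
}}

```text
clock: 3.05
tool_pos: [0.5833, 0.1955, 0.1382]
orientation: [-66.9, 89.9, 20.0]
force: [0.1, 0.2, 0.4]
opening: 0.0877
```

Emit:
{"fn": "carry_out", "kwargs": {
  "series": [
    [[0, 0, 0, 0, 0, 0], [0, 0, 0, 0, 0, 0], [0, 0, 0, 0, 0, 0], [0, 0, 0, 0, 0, 0], [0, 0, 0, 0, 0, 0], [0, 0, 0, 0, 0, 0]]
  ],
  "hand": 1
}}

```text
clock: 3.8
tool_pos: [0.5828, 0.1952, 0.1375]
orientation: [78.8, 90.0, 165.7]
force: [0.1, 0.2, -0.2]
opening: 0.0332
```

Emit:
{"fn": "carry_out", "kwargs": {
  "series": [
    [[0, 0, 0, 0, 0, 0], [0, 0, 0, 0, 0, 0], [0, 0, 0, 0, 0, 0], [0, 0, 0, 0, 0, 0], [0, 0, 0, 0, 0, 0]]
  ]
}}

```text
clock: 4.42
tool_pos: [0.5833, 0.1953, 0.1376]
orientation: [-77.5, 90.0, 9.5]
force: [4.7, -0.8, -3.2]
opening: 0.0132
```

Emit:
{"fn": "carry_out", "kwargs": {
  "series": [
    [[0, 0, 4, 0, 0, 0], [0, 0, 11, 0, 0, 0], [0, 0, 19, 0, 0, 0], [0, 0, 27, 0, 0, 0], [0, 0, 34, 0, 0, 0], [0, 0, 40, 0, 0, 0], [0, 0, 44, 0, 0, 0], [0, 0, 46, 0, 0, 0], [0, 0, 46, 0, 0, 0], [0, 0, 46, 0, 0, 0]]
  ]
}}

```text
clock: 5.68
tool_pos: [0.5852, 0.2343, 0.1374]
orientation: [166.4, 89.4, -106.8]
force: [9.3, -24.3, 0.1]
opening: 0.0131
```

```bash
python3 - <<'E'
from h import *
w=snapshot("wrist"); cv2.imwrite("pics/w3.png",w["color"][:,:,::-1])
o=get_obs();print(o["tool_pos"],o["force"],o["opening"])
t=snapshot("top"); crop(t,"t3.png",230,140,370,230,5)
E
```

```text
[0.58515127 0.23428329 0.13741202] [ 10.41960021 -25.1523156    1.06140248] 0.013257659607419925
```

View pics/w3.png

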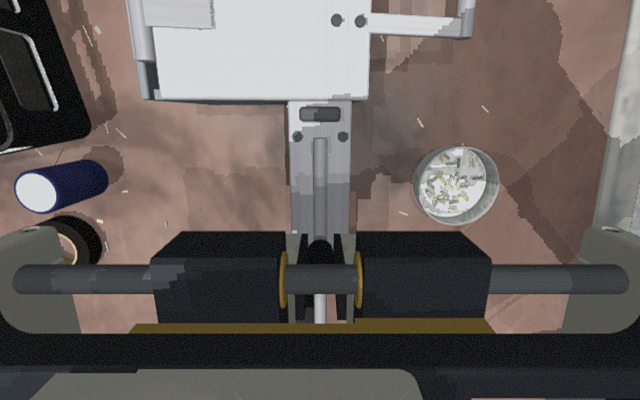

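```bash
python3 - <<'E'
from h import *
w=snapshot("wrist"); a=onz(w,320,139,.13); print(a, onz(w,320,258,.15))
# initial view: same camera mount: eye/attitude rebuilt
w0=dict(w); w0["eye"]=np.array([0.57909629,0.11803196,0.39338463])
b=onz(w0,322,132.6,.13); print(b,a-b, w["eye"],w["attitude"])
crop(w,"w4.png",270,90,370,330,2.5) if 0 else crop(w,"w4.png",250,90,390,330,2)
E
```

```text
[0.58077181 0.1758411  0.13      ] [0.58397729 0.23270497 0.15      ]
[0.57778057 0.13369594 0.13      ] [0.00299124 0.04214517 0.        ] [0.58040711 0.16276649 0.29674158] [164.93447557  -0.18708373 176.83413884]
```

View pics/w4.png

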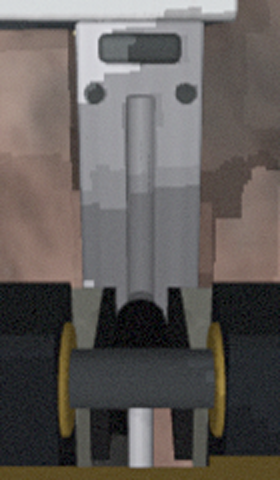

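Emit:
{"fn": "carry_out", "kwargs": {
  "series": [
    [[0, 0, -6, 0, 0, 0], [0, 0, -6, 0, 0, 0], [0, 0, -6, 0, 0, 0], [0, 0, -6, 0, 0, 0], [0, 0, -6, 0, 0, 0]]
  ],
  "hand": 0
}}

```text
clock: 6.45
tool_pos: [0.5848, 0.2357, 0.1376]
orientation: [25.4, 90.0, 112.4]
force: [0.3, 0.3, 0.1]
opening: 0.0436
```

Emit:
{"fn": "carry_out", "kwargs": {
  "series": [
    [[-10, 0, 0, 0, 0, 0], [-35, 0, 0, 0, 0, 0], [-65, 0, 0, 0, 0, 0], [-90, 0, 0, 0, 0, 0], [-100, 0, 0, 0, 0, 0], [-100, 0, 0, 0, 0, 0], [-100, 0, 0, 0, 0, 0]]
  ]
}}

```text
clock: 7.32
tool_pos: [0.5844, 0.235, 0.2364]
orientation: [118.7, 89.9, -154.4]
force: [0.2, -0.2, 0.0]
opening: 0.0439
```

```bash
python3 - <<'E'
from h import *
o=get_obs();print(o["tool_pos"],o["opening"],rot(o["orientation"])[:,1])
w=snapshot("wrist"); cv2.imwrite("pics/w5.png",w["color"][:,:,::-1])
print(go([.4907,.0562,.20],down(-.0542,-1)))
E
```

```text
[0.5844358  0.23496384 0.23638201] 0.04391970213421944 [-0.99858358  0.05318358  0.00153212]
(array([  36.6,   84.1, -183.4]), array([ 0.06, -0.07, -0.1 ]))
```

View pics/w5.png

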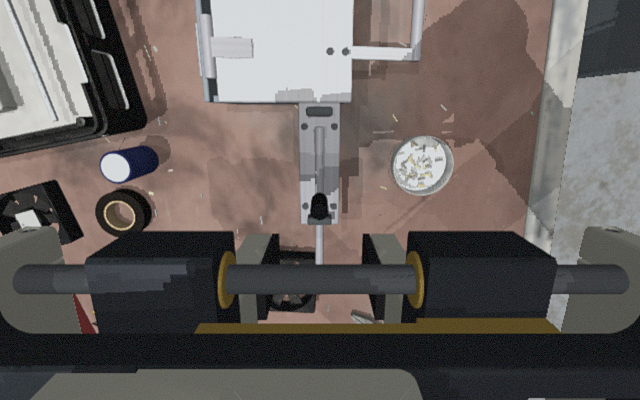

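Emit:
{"fn": "carry_out", "kwargs": {
  "series": [
    [[0, 8, -15, 0, 0, 0], [0, 25, -50, 0, 0, 0], [5, 45, -95, 0, 0, 0], [15, 65, -140, 0, 0, 0], [28, 79, -172, 0, 0, 0], [36, 84, -183, 0, 0, 0], [36, 84, -183, 0, 0, 0], [36, 84, -183, 0, 0, 0], [36, 84, -183, 0, 0, 0]]
  ]
}}

```text
clock: 8.5
tool_pos: [0.492, 0.0577, 0.2017]
orientation: [-82.5, 90.0, 4.5]
force: [0.0, 0.1, 0.0]
opening: 0.0435
```

```bash
python3 - <<'E'
from h import *
o=get_obs();print(o["tool_pos"],o["opening"],rot(o["orientation"])[:,1])
w=snapshot("wrist"); cv2.imwrite("pics/w6.png",w["color"][:,:,::-1])
t=snapshot("top"); crop(t,"t6.png",230,140,370,230,5)
E
```

```text
[0.49201026 0.05771342 0.20172332] 0.04351358417172924 [-9.98634594e-01  5.22383750e-02 -3.14815377e-04]
```

View pics/w6.png

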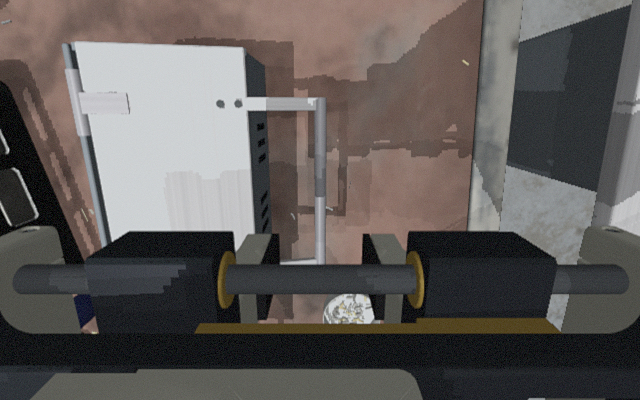

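```bash
python3 - <<'E'
from h import *
w=snapshot("wrist")
for v in (103,120,150,180,210,225):
    g=w["color"][v,305:336].astype(int); print(v,g.sum(1)//3, onz(w,320,v,.091))
E
```

```text
103 [165 161 162 163 173 211 212 203 163 160 160 123 124 140 146 147 138 130
 125 116  97  80  79  79  81  82  83  78  76  82  86] [ 0.48653658 -0.02031343  0.091     ]
120 [118 115 111  77  74  75  78  72  80 102 112 123 129 135 145 147 138 131
 120 115  97  90 101  96  99  95  96  97  95  96 101] [ 0.4872415  -0.00704338  0.091     ]
150 [129 121 119  75  70  80  79  76  75  86 115 118 128 139 142 146 135 129
 121 112  96  91  94  87  91  92 118 124 131 138 141] [0.48853441 0.01729538 0.091     ]
180 [110 113 113 103 105 105 103 105 103  87  87  96  99 104 101 106 105 104
  96  85  83 116 116 112 113 113 114 114 117 114 115] [0.48989391 0.04288763 0.091     ]
210 [ 77  80  77  75  64  67  71  64  80  94 135 142 156 175 181 167 153 145
 133 114  78  70  72  79  93 134 132 126  86  83  80] [0.49132528 0.06983277 0.091     ]
225 [116 118 117 121 116 118 115 120 110 105 133 144 156 171 178 167 152 146
 134 114  97 128 136 136 129 137 135 131 126 115 111] [0.49206971 0.08384664 0.091     ]
```

Emit:
{"fn": "carry_out", "kwargs": {
  "series": [
    [[10, 0, 0, 0, 0, 0], [35, 0, 0, 0, 0, 0], [60, 0, 0, 0, 0, 0], [85, 0, 0, 0, 0, 0], [105, 0, 0, 0, 0, 0], [120, 0, 0, 0, 0, 0], [128, 0, 0, 0, 0, 0], [128, 0, 0, 0, 0, 0], [128, 0, 0, 0, 0, 0]]
  ]
}}

```text
clock: 9.78
tool_pos: [0.4919, 0.0571, 0.0741]
orientation: [-65.4, 89.9, 21.6]
force: [-0.1, -0.0, 0.3]
opening: 0.0439
```

```bash
python3 - <<'E'
from h import *
o=get_obs();print(o["tool_pos"],o["opening"],o["force"])
w=snapshot("wrist"); cv2.imwrite("pics/w7.png",w["color"][:,:,::-1])
E
```

```text
[0.49186435 0.0571147  0.0741404 ] 0.043875591765733295 [-0.07939344 -0.00685312  0.32867623]
```

View pics/w7.png

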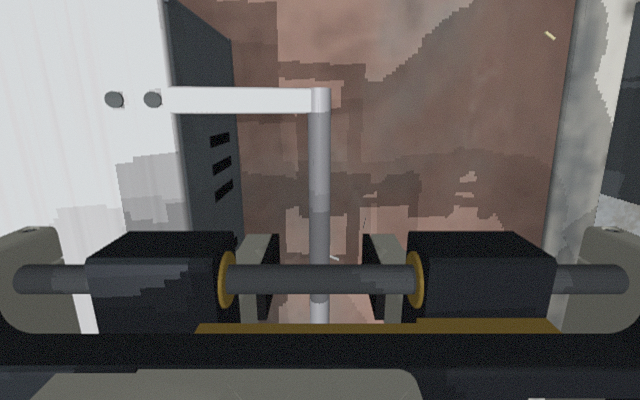

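Emit:
{"fn": "carry_out", "kwargs": {
  "series": [
    [[2, 0, 0, 0, 0, 0], [2, 0, 0, 0, 0, 0], [2, 0, 0, 0, 0, 0], [2, 0, 0, 0, 0, 0], [2, 0, 0, 0, 0, 0], [2, 0, 0, 0, 0, 0], [2, 0, 0, 0, 0, 0]]
  ],
  "hand": 1
}}

```text
clock: 10.7
tool_pos: [0.4925, 0.057, 0.072]
orientation: [-79.8, 89.9, 7.2]
force: [4.9, -3.3, -0.2]
opening: 0.0087
```

```bash
python3 - <<'E'
from h import *
o=get_obs();print(o["tool_pos"],o["opening"],o["force"],rot(o["orientation"]).round(4))
p0=o["tool_pos"]
# arc in tool axes (x down,y=-box x): from hinge; bar at grasp height ideal
r=.172
for a in np.linspace(0,1.771,37):
    dx=r*(np.cos(.2)-np.cos(a-.2)); dz=r*(np.sin(a-.2)+np.sin(.2)); print(round(a,3),round(-dz*1000,1),round(-dx*1000,1))
E
```

```text
[0.49245758 0.05701092 0.07196689] 0.008693932075722515 [ 4.88373629 -3.26623337 -0.19333135] [[ 1.800e-03 -9.986e-01  5.270e-02]
 [ 2.000e-04  5.270e-02  9.986e-01]
 [-1.000e+00 -1.800e-03  3.000e-04]]
0.0 -0.0 -0.0
0.049 -8.3 1.5
0.098 -16.7 2.5
0.148 -25.2 3.2
0.197 -33.6 3.4
0.246 -42.1 3.2
0.295 -50.5 2.7
0.344 -58.9 1.6
0.394 -67.3 0.2
0.443 -75.5 -1.6
0.492 -83.7 -3.8
0.541 -91.7 -6.5
0.59 -99.6 -9.5
0.64 -107.4 -12.9
0.689 -114.9 -16.7
0.738 -122.3 -20.9
0.787 -129.5 -25.4
0.836 -136.4 -30.2
0.886 -143.1 -35.4
0.935 -149.5 -40.9
0.984 -155.6 -46.8
1.033 -161.5 -52.9
1.082 -167.0 -59.3
1.131 -172.2 -65.9
1.181 -177.1 -72.9
1.23 -181.6 -80.0
1.279 -185.8 -87.4
1.328 -189.6 -94.9
1.377 -193.0 -102.6
1.427 -196.1 -110.5
1.476 -198.7 -118.6
1.525 -201.0 -126.7
1.574 -202.9 -135.0
1.623 -204.3 -143.3
1.673 -205.3 -151.7
1.722 -206.0 -160.1
1.771 -206.2 -168.6
```

Emit:
{"fn": "carry_out", "kwargs": {
  "series": [
    [[-4, 0.8, 0, 0, 0, 0], [-12, 2, 0, 0, 0, 0], [-21, 3, 0, 0, 0, 0], [-29.5, 3.4, 0, 0, 0, 0], [-33.6, 3.4, 0, 0, 0, 0], [-33.6, 3.4, 0, 0, 0, 0]]
  ]
}}

```text
clock: 11.45
tool_pos: [0.4891, 0.0571, 0.1057]
orientation: [-79.2, 89.9, 7.7]
force: [6.4, -3.1, -3.6]
opening: 0.0091
```

```bash
python3 - <<'E'
from h import *
o=get_obs();print(o["tool_pos"],o["opening"],o["force"],o["moment"])
s=snapshot("side"); crop(s,"s8.png",260,110,380,230,5)
E
```

```text
[0.48908326 0.05714266 0.10570703] 0.009075998274252806 [ 6.41910152 -3.1398846  -3.63899469] [-0.9415054  -2.08393333 -0.02587215]
```

View pics/s8.png

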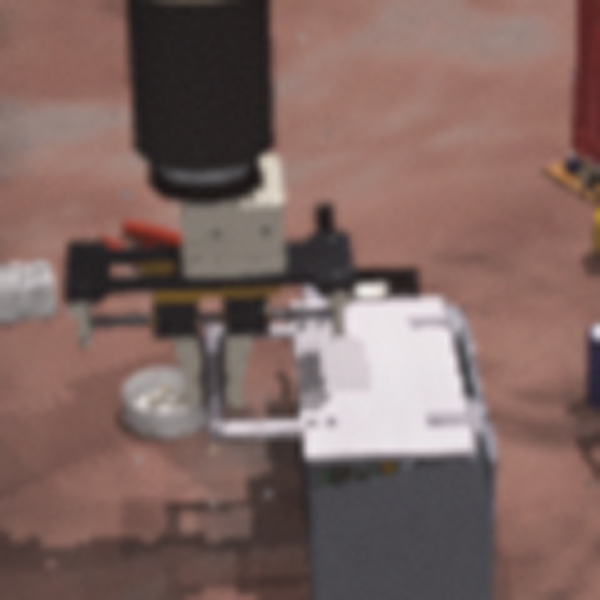

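Emit:
{"fn": "carry_out", "kwargs": {
  "series": [
    [[-8.5, -0.2, 0, 0, 0, 0], [-16.9, -0.7, 0, 0, 0, 0], [-25.3, -1.8, 0, 0, 0, 0], [-33.7, -3.2, 0, 0, 0, 0], [-41.9, -5, 0, 0, 0, 0], [-50.1, -7.2, 0, 0, 0, 0], [-58.1, -9.9, 0, 0, 0, 0], [-66, -12.9, 0, 0, 0, 0], [-73.8, -16.3, 0, 0, 0, 0], [-81.3, -20.1, 0, 0, 0, 0]]
  ]
}}

```text
clock: 12.75
tool_pos: [0.5107, 0.056, 0.1866]
orientation: [-86.2, 89.8, 0.8]
force: [17.2, -5.2, -13.2]
opening: 0.009
```

Emit:
{"fn": "carry_out", "kwargs": {
  "series": [
    [[-7.4, -4.2, 0, 0, 0, 0], [-14.6, -8.7, 0, 0, 0, 0], [-21.5, -13.5, 0, 0, 0, 0], [-28.2, -18.7, 0, 0, 0, 0], [-34.6, -24.2, 0, 0, 0, 0], [-40.7, -30.1, 0, 0, 0, 0], [-46.6, -36.2, 0, 0, 0, 0], [-52.1, -42.6, 0, 0, 0, 0], [-57.3, -49.2, 0, 0, 0, 0], [-62.2, -56.2, 0, 0, 0, 0]]
  ]
}}

```text
clock: 14.0
tool_pos: [0.5638, 0.0531, 0.246]
orientation: [94.6, 89.8, -178.4]
force: [6.2, -0.7, -16.0]
opening: 0.0091
```

Emit:
{"fn": "carry_out", "kwargs": {
  "series": [
    [[-4.5, -7.1, 0, 0, 0, 0], [-8.7, -14.5, 0, 0, 0, 0], [-12.5, -22, 0, 0, 0, 0], [-15.9, -29.7, 0, 0, 0, 0], [-19, -37.6, 0, 0, 0, 0], [-21.6, -45.7, 0, 0, 0, 0], [-23.9, -53.8, 0, 0, 0, 0], [-23.9, -53.8, 0, 0, 0, 0], [-23.9, -53.8, 0, 0, 0, 0]]
  ]
}}

```text
clock: 15.12
tool_pos: [0.6176, 0.0503, 0.2722]
orientation: [82.2, 90.0, 169.1]
force: [3.2, 0.7, -17.3]
opening: 0.0088
```

```bash
python3 - <<'E'
from h import *
P=[get_obs() for _ in range(1)]
o=P[0];print(o["tool_pos"],o["force"])
s=snapshot("side"); crop(s,"s9.png",260,80,380,230,4)
w=snapshot("wrist"); cv2.imwrite("pics/w9.png",w["color"][:,:,::-1])
Rm=rot(o["orientation"]);g=o["tool_pos"]-.0188*Rm[:,0]
for ox,oy in ((.5842,.0511),):
    h=box([ox,oy],-.0535,[.075,0,.125]);c=g-h;bx=c[0]*np.cos(.0535)-c[1]*np.sin(.0535)
    print(g,h,bx,c[2],np.hypot(bx,c[2]),"lid",np.arctan2(c[2],-bx)+.2)
E
```

```text
[0.61760699 0.05026682 0.27218607] [  3.19596422   0.69965108 -17.33301607]
[0.61762024 0.05026427 0.29098606] [0.65909269 0.04708941 0.125     ] -0.04158288520019065 0.1659860642343517 0.17111548691331993 lid 1.5253279921612048
```

View pics/s9.png

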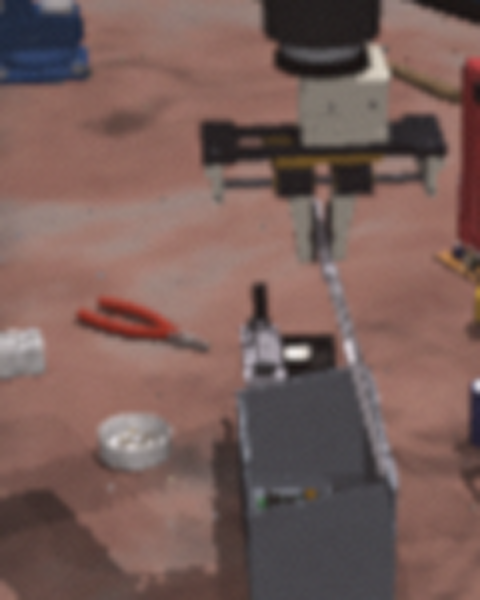

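View pics/w9.png

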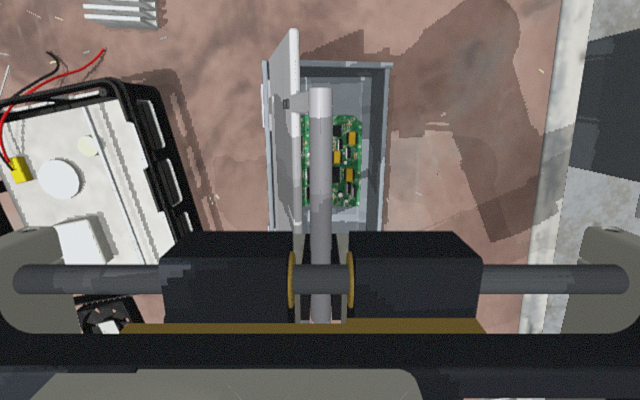

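Emit:
{"fn": "carry_out", "kwargs": {
  "series": [
    [[-1.5, -7, 0, 0, 0, 0], [-2.5, -15, 0, 0, 0, 0], [-3, -23, 0, 0, 0, 0], [-3, -31, 0, 0, 0, 0], [-3, -38, 0, 0, 0, 0], [-2.5, -42, 0, 0, 0, 0], [-2, -42, 0, 0, 0, 0], [-2, -42, 0, 0, 0, 0], [-2, -42, 0, 0, 0, 0], [-2, -42, 0, 0, 0, 0]]
  ]
}}

```text
clock: 16.48
tool_pos: [0.6619, 0.0478, 0.2779]
orientation: [-85.1, 89.6, 1.9]
force: [-0.8, 2.5, 7.8]
opening: 0.0088
```

```bash
python3 - <<'E'
from h import *
o=get_obs();print(o["tool_pos"],o["force"],o["opening"])
s=snapshot("side"); crop(s,"s10.png",300,90,380,210,5)
w=snapshot("wrist"); cv2.imwrite("pics/w10.png",w["color"][:,:,::-1])
t=snapshot("top"); crop(t,"t10.png",170,140,430,270,3)
Rm=rot(o["orientation"]);g=o["tool_pos"]-.0188*Rm[:,0]
h=box([.5842,.0511],-.0535,[.075,0,.125]);c=g-h;bx=c[0]*np.cos(.0535)-c[1]*np.sin(.0535)
print(g,bx,c[2],np.hypot(bx,c[2]),"lid",np.arctan2(c[2],-bx)+.2)
E
```

```text
[0.66187724 0.04783142 0.2778524 ] [-0.77960667  2.48950397  7.78851001] 0.008753840517431064
[0.66176243 0.04782753 0.29665205] 0.0026264438713220497 0.17165204769141984 0.17167214009287202 lid 1.7860961089289629
```

View pics/s10.png

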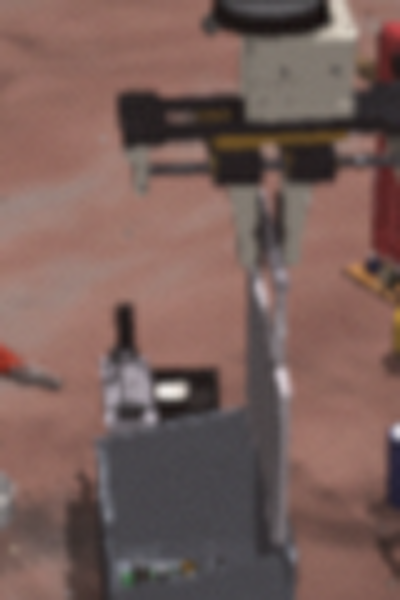

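View pics/w10.png

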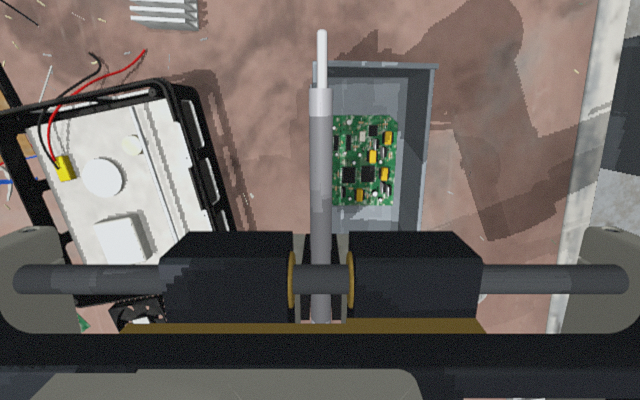

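View pics/t10.png

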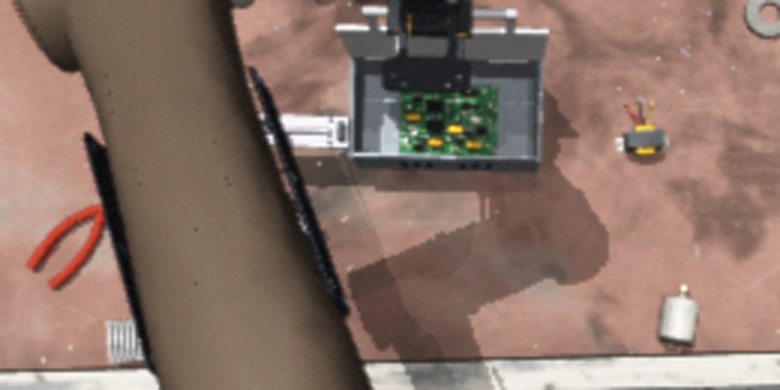

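```bash
python3 - <<'E'
from h import *
w=snapshot("wrist"); o=get_obs(); print(o["tool_pos"],o["force"])
for v in (35,55,95,130,170,210):
    g=w["color"][v,305:337].astype(int).sum(1)//3; print(v,g)
a=onz(w,320.5,110,.297); b=onz(w,321.5,33,.24)
bx=lambda p:(p[0]-.5842)*np.cos(.0535)-(p[1]-.0511)*np.sin(.0535)-.075
by=lambda p:(p[0]-.5842)*np.sin(.0535)+(p[1]-.0511)*np.cos(.0535)
print(bx(a),by(a),bx(b),by(b))
for th in (1.70,1.771,1.84):
  P=lambda r,y:box([.5842,.0511],-.0535,[.075-r*np.cos(th-.2),y,.125+r*np.sin(th-.2)])
  print(th,proj(w,P(.172,-.05)),proj(w,P(.172,-.07)),proj(w,P(.115,-.11)),proj(w,P(0.02,-.11)))
E
```

```text
[0.66187105 0.04784391 0.27785508] [-0.12781704  1.41835487  7.61218025]
35 [125 131 127 127 122 122 123 119 120 122 118 134 185 221 226 225 227 226
 225 219 206 186 118 116 116 120 120 115 114 116 113 112]
55 [130 133 132 129 133 130 133 132 129 125 122 130 182 220 228 225 225 225
 225 217 203 182 111 110 119 116 117 116 117 122 119 119]
95 [114 117 112 121 147 164 172 179 186 187 193 201 211 216 218 218 214 205
 199 193 187 181 174 166 158 147 131 102 106 121 119 123]
130 [117 117 118 120  99 110 124 129 131 139 139 144 152 157 159 162 163 157
 152 149 144 142 138 133 127 124 109  86  74  85  87  93]
170 [121 119 119 119 110 109 120 132 133 137 134 145 147 154 159 159 157 157
 153 147 145 139 134 131 123 119 103  70  57  50  55  54]
210 [136 142 143 141 134  93  90 104 124 127 129 133 136 138 139 143 139 137
 117 112 111 111 106 105 103  95  91 114 115 112 114 111]
0.0013043628519138484 -0.07201429660577578 0.0010539788678808337 -0.11309165675766625
1.7 (np.float64(351.1709527887718), np.float64(162.08053609477327)) (np.float64(352.4279271205079), np.float64(114.97073567959181)) (np.float64(337.9277012014235), np.float64(39.20531757828371)) (np.float64(324.62879053697117), np.float64(62.75871181628676))
1.771 (np.float64(323.3651517962415), np.float64(162.19790842337616)) (np.float64(323.5128633683858), np.float64(114.96887721867111)) (np.float64(323.3372087351084), np.float64(39.103942743108774)) (np.float64(322.94743588051546), np.float64(62.75063759251009))
1.84 (np.float64(296.3537975857693), np.float64(162.0098647640752)) (np.float64(295.4238612316275), np.float64(114.93196394721686)) (np.float64(309.158892739632), np.float64(39.21393104380263)) (np.float64(321.31317496878455), np.float64(62.75869472076005))
```

Emit:
{"fn": "carry_out", "kwargs": {
  "series": [
    [[-1, 0, 0, 0, 0, 0], [-1.5, 0, 0, 0, 0, 0], [-1.5, 0, 0, 0, 0, 0], [-1.5, 0, 0, 0, 0, 0], [-1.5, 0, 0, 0, 0, 0], [-1.5, 0, 0, 0, 0, 0]]
  ]
}}

```text
clock: 17.42
tool_pos: [0.661, 0.0479, 0.2779]
orientation: [-86.1, 89.8, 0.9]
force: [-0.5, 2.7, 7.9]
opening: 0.0088
```

```bash
python3 - <<'E'
from h import *
o=get_obs(); print(o["clock"],o["tool_pos"],o["force"],o["opening"],abs(o["qvel"]).max())
w=snapshot("wrist")
for v in (35,130): print(v,w["color"][v,305:337].astype(int).sum(1)//3)
close_job()
E
```

```text
17.425 [0.6609688  0.04786621 0.27791073] [-0.47207135  2.68751318  7.9494356 ] 0.008846442986034452 0.14555190781780633
35 [127 125 123 123 123 122 120 123 123 117 129 175 219 228 225 225 226 227
 220 207 189 119 119 118 117 117 115 115 117 117 113 114]
130 [118 117 116 117 103 110 126 130 132 136 140 143 152 156 158 162 161 159
 153 148 145 141 135 134 125 121 110  82  77  75  88  71]
the job is handed in; nothing more can be done
```

I drew the bolt back to its stop, then raised the lid by its bar with the gripper pointing down. It is now at the balance point with the gripper still closed on the bar, and the job was handed in at 17.4 s. No verdict was reported.

- **Bolt:** the gripper met about 25 N of resistance at the end of the pull, which I took as the stop. The gripper moved 39 mm, but the rod tip in the wrist images moved about 42 mm; both are above the 36 mm needed. After I let go, the knob was still at the outer end of the bracket.
- **Lid angle:** the gripper position gave about 1.786 rad, against 1.771 for balance. Comparing the bar with the panel edge in the wrist picture gave about 1.775. Both are well within the 0.06 rad allowed.
- **Grip and stillness:** the fingers stopped on the bar at about 8.8 mm. The arm was nearly still, with joint speeds no higher than 0.15 degrees/s.
- **Vertical force:** about 8 N of push along the lid remained. A 1.5 mm rise I commanded to ease it made no difference.
- **Top camera:** its first estimate of the box was about 6 mm off in y from the wrist and side views, so I used the wrist view.
- **Other things on the bench:** the arm passed well above them and no unexpected contact force showed. I saw no sign of movement in the pictures, but I did not measure their final positions.

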